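# Fix a jam jar in the one-hand jar clamp

## Task

Get the jam jar ready to be opened with one hand: draw the clamp's blue sliding jaw back, stand the jar upright in the middle of the round rubber pad so that its foot overhangs nowhere, and push the jaw up until the jar is held snugly between both jaws. It is thin glass: set it down gently and squeeze it only lightly, leave everything else on the table where it is, and let go.

Things in the scene. Friction and masses are not known exactly. Their poses are not given: they have to be found in the camera images.
- jar: jam jar with a white screw lid, upright on the table, half empty, 0.19 to 0.38 kg; origin at the centre of its underside, z up. 102 mm high; lid 66 mm across from 91 to 102 mm height, the place to grip it; the glass below is slightly tapered and slightly angular, 58 mm across at the foot, 64 mm just above it, 70 mm at 66 mm height
- clamp: one-hand jar clamp: white base 324 x 140 mm, 18 mm high, held to the table by suction feet. Origin on the table under the pad's centre; +x points to the grey fixed V jaw, the sliding jaw comes from -x; base from x = -243 to 81, y = -70 to 70 mm. The fixed jaw (30 to 74 mm high) is adjustable: its screws leave it up to 5 mm beyond a jar in the middle of the pad, its exact place is not measured
- pad (a point): centre of the top of the round black rubber pad on the clamp's base, 76 mm across, 26 mm above the table; the jar's place. 1 to 3 N of push shifts a jar on it, which is fine up to 6 mm off centre. Once the jar touches both jaws the force rises steeply, 20 N per mm. A squeeze of 6 to 10 N is right; over 12 N endangers the thin glass and the suction feet
- jaw: the blue sliding jaw, V-shaped and rubber lined in front, 30 to 74 mm high; slides only along the clamp's x. Origin = clamp's origin when drawn fully back (x = 0 in the clamp's frame), x = 75 mm fully in. Starts at 57 to 70 mm, over the pad, in the jar's place; meets a centred jar at about 44 mm and holds it at 45 to 52 mm; at 15 mm or less it is 30 mm clear of it
- paddle (a point): middle of the black upright paddle that moves the sliding jaw, 83 mm above the table, 193 mm behind the jaw's origin along the clamp's -x. It is 14 mm thick along the clamp's x, 50 mm wide along its y, free from 56 to 98 mm height. The slide is stiff: it resists with about 7 N either way and stays where it is left; the push on the paddle is these 7 N plus the push on the jar
- mug: striped mug 86 x 120 mm, 101 mm high, standing in front; origin under its middle; leave alone
- tea: green tea box 67 x 145 x 86 mm at the back; origin at the centre of its underside; leave alone
- mill: wooden pepper mill 58 mm across, 165 mm high, at the back; origin at the centre of its underside; leave alone
- salt: glass salt shaker 44 mm across, 90 mm high, at the back; origin at the centre of its underside; leave alone
- lemon: lemon 83 x 58 x 58 mm at the front left; origin at the centre of its underside; leave alone

How it is judged:
By the outcome, as a careful person would: the job done as asked, in the order asked, and still so for the second after the job is handed in, with the robot touching nothing.
It also fails if it takes over 67 s, if anything falls off the work surface, if the arm or the gripper's body presses on something with over 40 N, if the wrist force passes 120 N, or if a joint passes its speed limit or range.

## Robot

A 6-joint arm with a two-finger parallel gripper is mounted at the origin on a cart in front of the work surface, level with it; the furniture and walls round the work are solid. World frame = base frame: x ahead of the robot, y to its left, z up, the work surface at z = 0. Lengths are in m, angles in degrees, forces in N, time in s.
With the tool pointing down it reaches from about 0.35 to 0.875 m from the base axis. Payload 4.2 kg.
Tool frame: the origin (TCP) lies midway between the tips of the shut fingers; the grasp point (between the pads) lies 19 mm behind it (r.pinch_z is the distance from the TCP to the grasp point, in m); z points along the fingers, y is the line along which they close (so a half turn about z gives the same grasp; the last joint's range is limited). The gripper opens to 87 mm and grips with 3 to 60 N. Pads are 19 mm wide; open, the fingers measure 117 mm over their backs; the gripper's body (75 mm by 190 mm) begins 51 mm behind the grasp point.
Start: joints at [83.457, 22.042, 0.453, 0, -68.411, -14.817], TCP at [0.228, 0.582, 0.199] pointing down, gripper open.
Joint ranges: [-179.83, 179.83], [-69.29, 118.12], [-61.27, 80.66], [-181.25, 117.63], [-171.15, -9.14], [-177.46, 177.46]. Speed limits (degrees/s): [159.86, 159.86, 180, 180, 180, 180].

## Interface

Orientations are given as a 3x3 rotation matrix whose columns are the frame's x, y, z axes.
In Python, from station import r, imaging, models gives the robot as it stands. The module is installed in compiled form; this text tells all that it offers.
- The arm moves only by the tool apply_moves, never from a script. Its argument "moves" is a list of rows, each a list of 2 entries, a list of its own where there are three numbers: the shift along the tool's x, y, z in m, then the turn about the tool's z in degrees. A call has 1 to 5 rows; each row shifts and turns the commanded pose from where the row before left it, along the tool's axes as they then stand; what a row does not reach is not made up. A row lasts 1/12 s, in which the tool goes at most 41.7 mm and 7.16 degrees, less where a joint would pass 70% of its speed; a pose out of reach is approached as far as the arm can. A call is refused whole if a number of a shift passes 0.0417 or a number of a turn 7.16, either way. A call with a gripper value outside its range is refused whole. "hand" is the finger opening in m, from 0 to 0.087, set as the call begins (left out, the last holds). The fingers move at their own pace and stop on an object; the grip force is fixed at half the most. Time passes only in rows, so rows that do not move let the fingers close. It gives the time, the measured TCP pose, the force, the opening and the grip force at its end, in the units of the state.
- r.sense(): the state, without advancing time (a new reading comes with each control period).
- imaging.capture(name): name is "scene" or "top"; returns a dict with "frame" (384x512x3 uint8, blue, green, red), "intrinsics" (3x3 intrinsics, pixels), "eye" and "orientation" of the camera in the world. Camera axes: x right, y down, z forward; pixel columns grow to the right and rows downward; lengths in m; the calibration is good to about 2 mm. A picture is of the moment at which its call begins. There is no depth.
- r.finish_job(): hands the job in; it is judged then, once.
Trained networks look in a picture, given as the dict that the camera call returned (one of the last four; its "shot" number tells which), for a name from the list of things; names that differ only in an ending like _2 or _b are one class to them, and where a whole thing is asked for, a point or a joint stands for the part that bears it (a point fixed in the world has none). Each returns a list of dicts, best first, with "confidence" (0 to 1); they miss things now and then, are a little off and sometimes report something else, mostly with a low value. They report only what shows in the picture. A call takes as long as a camera call.
- models.cut_out(picture, target): "region" (384x512 bool, what is visible of it) and "extent" ([left, top, width, height] as shares, 0 to 1, of the picture: columns of its width, rows of its height, round what is visible of it).
- models.place_of(picture, target): "at" ([column, row] as shares, 0 to 1, of the picture: columns of its width, rows of its height: a listed point, or the origin of a listed thing).
The state is a dict: "time_s": time; "joints": joint angles; "joint_velocities": joint speeds; "effort": joint torques, N m; "tcp_pos": TCP position; "ee_rot": TCP orientation; "wrist_force": force on the tool from outside, world axes, zero at the start; "moment": the same for the moment, N m; "gripper_width": opening from 0.0 (shut) to 1.0 (fully open); "gripper_force": force on a finger pad.
Only numpy, scipy, OpenCV 4.12 (cv2) and the standard library are available. Lean on these libraries where they do the work, as an engineer would, in place of code of your own. Each camera call takes 0.05 s, during which the arm holds its last target. There are 200 camera calls.

## Working session

There is one attempt and no reset: what is moved stays moved. The work goes in short steps, Python scripts to look and compute and a tool call to move; the robot and the scene stay as the last step left them, time stands still between calls to the robot, and variables do not carry over. Pictures are saved under pics/ and viewed, at most 11 in all, crops included, and the job is handed in when it is done.

Besides the shell and the picture viewer there is one more tool, called after "Emit:" in YAML: its name, and indented under it one key for each argument. apply_moves: Moves the arm, as the interface text tells. Its arguments: {"type":"object","properties":{"moves":{"type":"array"},"hand":{"type":"number"}},"required":["moves"]}

```bash
mkdir -p pics; cat > h.py <<'E'
import numpy as np, cv2
from station import r, imaging, models
def ray(p,at):
    K=np.array(p["intrinsics"]);R=np.array(p["orientation"])
    if R.shape!=(3,3): print("orient",R)
    d=R@np.linalg.inv(K)@np.array([at[0]*512,at[1]*384,1.]);return np.array(p["eye"]),d/np.linalg.norm(d)
def tri(rs):
    A=sum(np.eye(3)-np.outer(d,d) for e,d in rs);b=sum((np.eye(3)-np.outer(d,d))@e for e,d in rs)
    x=np.linalg.solve(A,b);return x,[round(float(np.linalg.norm(np.cross(x-e,d)))*1000,1) for e,d in rs]
def atz(q,z): e,d=q;return e+d*(z-e[2])/d[2]
E
python3 - <<'E'
from h import *
np.set_printoptions(precision=4,suppress=True)
P={n:imaging.capture(n) for n in("scene","top")}
for n in P: cv2.imwrite(f"pics/{n}0.png",P[n]["frame"]);print(n,P[n]["eye"],np.array(P[n]["orientation"]).tolist())
Z=dict(jar=0,clamp=0,pad=.026,jaw=0,paddle=.083,mug=0,tea=0,mill=0,salt=0,lemon=0)
for t in Z:
    rs=[]
    for n in P:
        l=models.place_of(P[n],t)
        if l:
            q=ray(P[n],l[0]["at"]);rs.append(q);print(t,n,np.round(np.array(l[0]["at"])*[512,384],1),round(l[0]["confidence"],2),atz(q,Z[t]))
    if len(rs)==2: print("   tri",*tri(rs))
s=r.sense();print(s["tcp_pos"],s["ee_rot"],s["wrist_force"],s["time_s"],r.pinch_z)
E
```

```text
scene [ 0.1134 -0.4401  0.8663] [[0.782866601686188, -0.48636226742717287, 0.3880356024740745], [-0.6221170729068726, -0.6214128032942411, 0.476252533326362], [0.009499029534839703, -0.6142457755044732, -0.7890575997433927]]
top [0.3204 0.0619 1.276 ] [[-0.011143627537734836, -0.9908147656327758, 0.13476616700554886], [-0.9998716813485966, 0.009490106228622725, -0.012905763088616701], [0.011508275389052927, -0.13489269100969378, -0.9907933798273648]]
jar scene [207.8 153.4] 0.97 [0.5052 0.2995 0.    ]
jar top [174.  195.8] 0.88 [0.4954 0.2818 0.    ]
   tri [0.4924 0.2768 0.0269] [0.8, 0.8]
clamp scene [256.8 208.6] 0.59 [0.4944 0.0175 0.    ]
clamp top [269.8 196.8] 0.91 [0.4899 0.0115 0.    ]
   tri [0.4889 0.0117 0.0113] [0.5, 0.5]
pad scene [254.9 207. ] 0.72 [0.482  0.0116 0.026 ]
pad top [272.2 190.6] 0.81 [0.5037 0.0058 0.026 ]
   tri [0.4946 0.0104 0.0208] [10.9, 10.9]
jaw scene [246.  199.6] 0.95 [0.4891 0.0642 0.    ]
paddle scene [255.6 211.7] 0.65 [ 0.4488 -0.0323  0.083 ]
paddle top [321.6 184.5] 0.98 [ 0.5105 -0.1231  0.083 ]
   tri [ 0.454  -0.0914  0.1746] [44.5, 44.5
[... 181 characters left out ...]
 0.1229 0.    ]
tea top [233.8 124.3] 0.85 [0.7019 0.1125 0.    ]
   tri [0.6971 0.1114 0.0181] [0.7, 0.7]
mill scene [313.3 182.2] 0.81 [ 0.701  -0.0142  0.    ]
mill top [276.6 125.4] 0.97 [ 0.6976 -0.011   0.    ]
   tri [ 0.7001 -0.0124 -0.0019] [2.2, 2.2]
salt scene [329.2 196.2] 0.63 [ 0.7009 -0.085   0.    ]
salt top [304.1 128.9] 0.56 [ 0.6866 -0.0902  0.    ]
   tri [ 0.6849 -0.0905  0.0179] [4.0, 4.0]
lemon scene [154.9 181.9] 0.89 [0.3026 0.299  0.    ]
lemon top [167.5 265.6] 0.58 [0.301 0.297 0.   ]
   tri [0.3015 0.2963 0.0035] [0.4, 0.4]
[0.2276 0.5821 0.199 ] [[ 0.9313 -0.3642  0.    ]
 [-0.3642 -0.9313 -0.    ]
 [ 0.      0.     -1.    ]] [-0.0609  0.5153  0.3733] 1.1 0.0187
```

```bash
python3 - <<'E'
import cv2,numpy as np
a=cv2.imread("pics/scene0.png")[110:280,130:370];b=cv2.imread("pics/top0.png")[110:280,140:380]
cv2.imwrite("pics/ab.png",np.vstack([cv2.resize(x,None,fx=2.5/1.5,fy=2.5/1.5,interpolation=2) if 0 else cv2.resize(x,(423,300),interpolation=2) for x in(a,b)]))
cv2.imwrite("pics/top_c.png",cv2.resize(b,(800,566),interpolation=cv2.INTER_CUBIC))
cv2.imwrite("pics/scene_c.png",cv2.resize(a,(800,566),interpolation=cv2.INTER_CUBIC))
E
```

```text
(no output)
```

View pics/top_c.png

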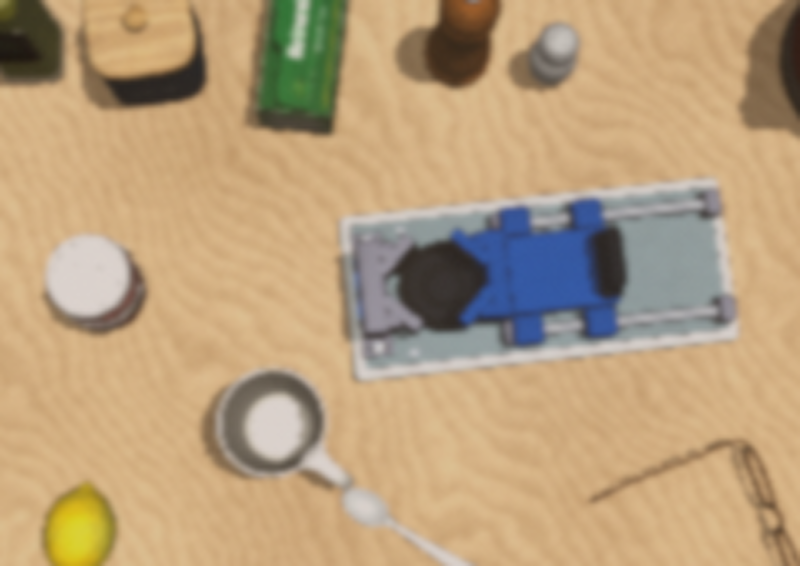

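View pics/scene_c.png

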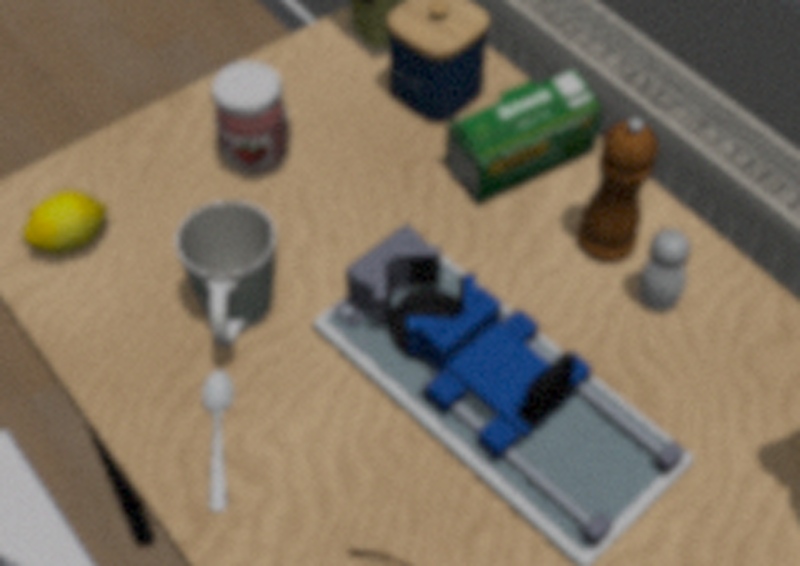

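The top view shows the clamp with its +x along roughly world +y, the jaw over the pad (crop px 443,285), the paddle at (608,262) and the jar lid at (88,277). The scene view agrees: the jar is free-standing and the mug lies between the jar and the robot.

```bash
cat >> h.py <<'E'
from scipy.optimize import minimize
def proj(p,X):
    R=np.array(p["orientation"]);c=(np.atleast_2d(X)-p["eye"])@R;u=c@np.array(p["intrinsics"]).T;return u[:,:2]/u[:,2:]
def circ(R,z,n=48):
    a=np.linspace(0,2*np.pi,n,endpoint=False);return np.c_[R*np.cos(a),R*np.sin(a),0*a+z]
JAR=np.vstack([circ(.029,0),circ(.032,.006),circ(.035,.066),circ(.033,.091),circ(.033,.102)])
BASE=np.array([[x,y,z] for x in(-.243,.081) for y in(-.07,.07) for z in(0,.018)])
def place(M,q):
    c,s=np.cos(q[2]),np.sin(q[2]);return M@np.array([[c,s,0],[-s,c,0],[0,0,1]])+[q[0],q[1],q[3] if len(q)>3 else 0]
def sil(p,M,q,k=8):
    h=cv2.convexHull(proj(p,place(M,q)).astype(np.float32)).reshape(-1,2)
    im=np.zeros((384*2,512*2),np.uint8);cv2.fillPoly(im,[np.round(((h+.5)*2-.5)*256).astype(np.int32)],255,cv2.LINE_AA,8);return cv2.resize(im,(512,384),interpolation=cv2.INTER_AREA)/255.
def fit(ps,masks,M,q0,step):
    f=lambda q:sum(np.abs(sil(p,M,q)-m).sum() for p,m in zip(ps,masks))
    q0=np.array(q0,float);S=np.vstack([q0]+[q0+np.eye(len(q0))[i]*step[i] for i in range(len(q0))])
    o=minimize(f,q0,method="Nelder-Mead",options=dict(initial_simplex=S,xatol=1e-4,fatol=.1));return o.x,o.fun
E
python3 - <<'E'
from h import *
np.set_printoptions(precision=4,suppress=True)
P={n:imaging.capture(n) for n in("scene","top")}
m={(t,n):models.cut_out(P[n],t)[0]["region"].astype(float) for t in("jar","clamp") for n in P}
for ns in(["top"],["scene"],["scene","top"]):
    for z in (0,1):
        if z and len(ns)<2: continue
        q=[.494,.279,0]+[0.]*z
        # jar has no yaw: keep it
        print("jar",ns,fit([P[n] for n in ns],[m["jar",n] for n in ns],JAR,q,[.008,.008,.01,.01]))
hull=m["clamp","top"].astype(np.uint8);c=np.vstack(cv2.findContours(hull,0,2)[0]);h=np.zeros_like(hull);cv2.fillPoly(h,[cv2.convexHull(c)],1)
q,f=fit([P["top"]],[h.astype(float)],BASE,[.49,.0115,np.pi/2+.09],[.01,.01,.05]);print("clamp",q,np.degrees(q[2]),f)
out=[]
for n in P:
    im=cv2.resize(P[n]["frame"],None,fx=4,fy=4,interpolation=2)
    def dr(X,col): cv2.polylines(im,[np.round(proj(P[n],X)*4+2).astype(np.int32)],True,col,1)
    dr(place(BASE[[1,3,7,5]],q),(0,0,255));dr(place(circ(.038,.026),q),(0,255,255))
    jq,_=fit([P[k] for k in P],[m["jar",k] for k in P],JAR,[.494,.279,0],[.008,.008,.01])
    for a in(slice(0,48),slice(96,144),slice(192,240)):dr(place(JAR[a],jq),(0,255,0))
    y0,x0=(120,170) if n=="scene" else (145,145)
    out.append(im[y0*4:y0*4+560,x0*4:x0*4+ 780]);cv2.imwrite(f"pics/fit_{n}.png",out[-1])
E
```

```text
jar ['top'] (array([0.4912, 0.2866, 0.0022]), np.float64(35.062745098039215))
jar ['scene'] (array([0.4951, 0.2902, 0.    ]), np.float64(66.2392156862745))
jar ['scene', 'top'] (array([0.4916, 0.2867, 0.0051]), np.float64(123.45882352941177))
jar ['scene', 'top'] (array([0.4904, 0.2851, 0.0024, 0.0061]), np.float64(117.82352941176471))
clamp [0.4893 0.0068 1.6732] 95.86671203810054 120.32941176470588
```

View pics/fit_top.png

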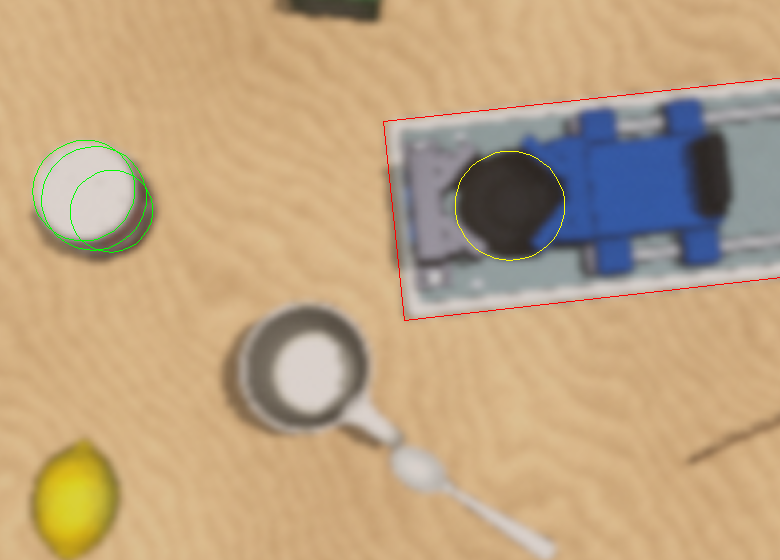

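View pics/fit_scene.png

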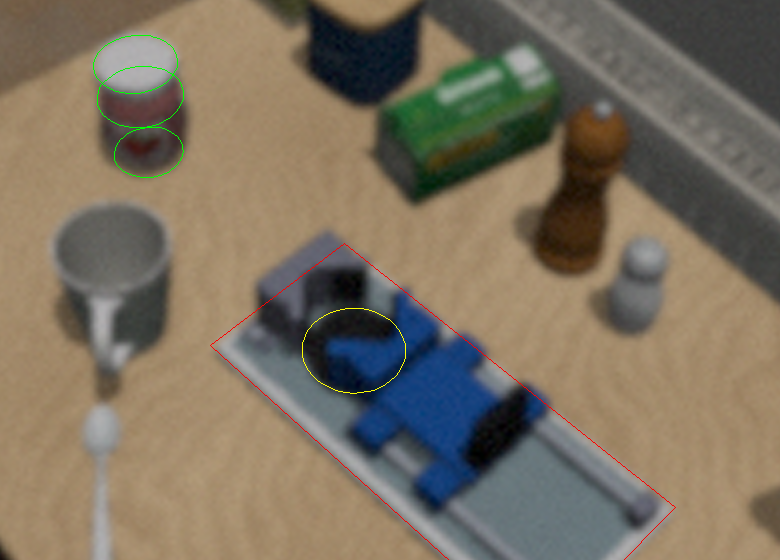

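```bash
cat >> h.py <<'E'
def edges(p,q,pad=.07,faces=((0,1),(0,0),(1,0),(1,1))):
    # perpendicular saturation profiles across base edges at z=.018 (top), returns outward offset in mm of half-transition
    hsv=cv2.cvtColor(p["frame"],cv2.COLOR_BGR2HSV)[...,1].astype(np.float32);res={}
    C=[("-x",lambda s,d:[-.243-d,(s-.5)*.11]),("+x",lambda s,d:[.081+d,(s-.5)*.11]),("-y",lambda s,d:[-.22+s*.28,-.07-d]),("+y",lambda s,d:[-.22+s*.28,.07+d])]
    for k,g in C:
        D=np.arange(-.005,.0151,.0005);o=[]
        pr=np.zeros(len(D))
        for s in np.linspace(0,1,60):
            X=np.array([g(s,d)+[.018] for d in D]);u=proj(p,place(X,q)).astype(np.float32)
            pr+=cv2.remap(hsv,u[:,0].copy(),u[:,1].copy(),cv2.INTER_LINEAR).ravel()/60
        res[k]=np.round(pr[::4]).astype(int).tolist()
    return res
E
python3 - <<'E'
from h import *
np.set_printoptions(precision=4,suppress=True)
P={n:imaging.capture(n) for n in("scene","top")}
q=[.4893,.0068,1.6732]
print(np.arange(-5,15.1,2))
for n in P: print(n,edges(P[n],q))
# lid
rs=[]
for n,c in(("scene",(207,150)),("top",(167,193))):
    hsv=cv2.cvtColor(P[n]["frame"],cv2.COLOR_BGR2HSV)
    mk=((hsv[...,1]<60)&(hsv[...,2]>140)).astype(np.uint8)
    N,L,st,ce=cv2.connectedComponentsWithStats(mk)
    for i in range(1,N):
        if abs(ce[i]-c).max()<25 and st[i][4]>60:
            print(n,st[i],ce[i]); rs.append(ray(P[n],(ce[i])/[512,384])); print(atz(rs[-1],.100))
    print(proj(P[n],place(circ(.033,.102),[.4916,.2867,0])).mean(0),np.ptp(proj(P[n],place(circ(.033,.102),[.4916,.2867,0])),axis=0))
print(tri(rs))
# pad black in top
hsv=P["top"]["frame"].max(2);mk=(hsv<60).astype(np.uint8)
N,L,st,ce=cv2.connectedComponentsWithStats(mk)
for i in range(1,N):
    if 250<ce[i][0]<340 and 160<ce[i][1]<220 and st[i][4]>20:print(st[i],ce[i],cv2.minEnclosingCircle(np.argwhere(L==i)[:,::-1].astype(np.float32)))
for z,n in((.026,"pad"),):
    u=proj(P["top"],place(circ(.038,z),q));print(n,u.min(0),u.max(0))
E
```

```text
[-5. -3. -1.  1.  3.  5.  7.  9. 11. 13. 15.]
scene {'-x': [4, 3, 7, 23, 49, 71, 82, 85, 85, 85, 86], '+x': [32, 37, 43, 46, 48, 49, 51, 51, 50, 49, 47], '-y': [58, 54, 54, 59, 65, 72, 79, 84, 87, 87, 88], '+y': [4, 4, 9, 28, 56, 76, 85, 87, 87, 87, 87]}
top {'-x': [15, 23, 38, 60, 78, 88, 93, 94, 95, 96, 96], '+x': [23, 40, 65, 85, 94, 94, 94, 93, 93, 93, 94], '-y': [18, 29, 50, 74, 89, 95, 97, 97, 97, 97, 97], '+y': [15, 21, 37, 62, 83, 92, 95, 95, 95, 96, 96]}
scene [193 127  22  16 247] [203.4858 134.7247]
[0.4944 0.2904 0.1   ]
[203.2972 135.3485] [21.0013 14.56  ]
top [153 180  26  25 517] [165.94   192.3133]
[0.491  0.2855 0.1   ]
[165.3406 192.0058] [25.4878 25.1648]
(array([0.4905, 0.284 , 0.1069]), [0.5, 0.5])
[318 179   9  20 128] [322.1719 188.4453] ((322.5, 188.5), 9.513249397277832)
[259 183  26  26 440] [271.6909 194.5932] ((271.6836853027344, 195.0918426513672), 13.327458381652832)
pad [258.1707 182.224 ] [285.6103 209.4239]
```

Top‑view edge fits put the clamp at about (0.4895, 0.006), yaw 95.9°, and the black pad blob agrees. The lid is at (0.491, 0.2855). I go to the paddle first.

Emit:
apply_moves:
  moves:
    - [[0, 0, 0], -6.8]
    - [[0, 0, 0], -6.8]
    - [[0, 0, 0], -6.8]
    - [[0, 0, 0], -6.8]
  hand: 0.087

```text
time_s: 1.83
tcp_pos: [0.2276, 0.5821, 0.1989]
ee_rot: [[0.994, 0.108, -0.0], [0.108, -0.994, -0.0], [-0.0, 0.0, -1.0]]
wrist_force: [0.5, 0.1, 0.0]
gripper_width: 1.001
gripper_force: 0.0
```

Emit:
apply_moves:
  moves:
    - [[0.0101, 0.0365, 0], 0]
    - [[0.0101, 0.0365, 0], 0]
    - [[0.0101, 0.0365, 0], 0]
    - [[0.0101, 0.0365, 0], 0]
    - [[0.0101, 0.0365, 0], 0]

```text
time_s: 2.25
tcp_pos: [0.2967, 0.404, 0.199]
ee_rot: [[0.995, 0.102, 0.0], [0.102, -0.995, 0.0], [0.0, -0.0, -1.0]]
wrist_force: [1.9, -0.5, -0.3]
gripper_width: 0.997
gripper_force: 0.0
```

Emit:
apply_moves:
  moves:
    - [[0.0101, 0.0365, 0], 0]
    - [[0.0101, 0.0365, 0], 0]
    - [[0.0101, 0.0365, 0], 0]
    - [[0.0101, 0.0365, 0], 0]
    - [[0.0101, 0.0365, 0], 0]

```text
time_s: 2.67
tcp_pos: [0.3655, 0.2275, 0.1994]
ee_rot: [[0.995, 0.102, 0.001], [0.102, -0.995, 0.001], [0.001, -0.001, -1.0]]
wrist_force: [0.2, -0.0, 0.5]
gripper_width: 1.005
gripper_force: 0.0
```

Emit:
apply_moves:
  moves:
    - [[0.0101, 0.0365, 0], 0]
    - [[0.0101, 0.0365, 0], 0]
    - [[0.0101, 0.0365, 0], 0]
    - [[0.0101, 0.0365, 0], 0]
    - [[0.0101, 0.0365, 0], 0]

```text
time_s: 3.08
tcp_pos: [0.4344, 0.051, 0.1995]
ee_rot: [[0.995, 0.102, 0.001], [0.102, -0.995, 0.001], [0.001, -0.0, -1.0]]
wrist_force: [1.7, 0.6, -0.3]
gripper_width: 1.003
gripper_force: 0.0
```

Emit:
apply_moves:
  moves:
    - [[0.0101, 0.0365, 0], 0]
    - [[0.0101, 0.0365, 0], 0]
    - [[0.0101, 0.0365, 0], 0]
    - [[0.0101, 0.0365, 0], 0]
    - [[0.0101, 0.0365, 0], 0]

```text
time_s: 3.5
tcp_pos: [0.5032, -0.1256, 0.1992]
ee_rot: [[0.995, 0.102, 0.001], [0.102, -0.995, -0.0], [0.001, 0.0, -1.0]]
wrist_force: [1.3, 0.6, -0.2]
gripper_width: 1.003
gripper_force: 0.0
```

```bash
python3 - <<'E'
from h import *
np.set_printoptions(precision=4,suppress=True)
s=r.sense();print(s["time_s"],s["tcp_pos"],s["ee_rot"],s["joints"],s["wrist_force"])
P={n:imaging.capture(n) for n in("scene","top")}
q=[.4895,.006,np.radians(95.87)]
print([atz(ray(P["top"],(322.2/512,188.4/384)),z) for z in(.07,.083,.098)])
for n,c in (("scene",(0,0)),("top",(0,0))):
  print(n,"paddle pred",proj(P[n],place(np.array([[-.131,0,.083],[-.131,0,.098]]),q)))
x0,y0=210,130
cv2.imwrite("pics/p2.png",cv2.resize(P["scene"]["frame"][y0:y0+150,x0:x0+200],(800,600),interpolation=2))
E
```

```text
3.5 [ 0.5032 -0.1256  0.1992] [[ 0.9948  0.1016  0.0007]
 [ 0.1016 -0.9948 -0.    ]
 [ 0.0007  0.0001 -1.    ]] [  3.9304  11.6406 -14.3153   0.0034 -64.0066  91.8997] [ 1.2694  0.6185 -0.2261]
[array([ 0.502 , -0.1264,  0.07  ]), array([ 0.5   , -0.1244,  0.083 ]), array([ 0.4978, -0.1221,  0.098 ])]
scene paddle pred [[293.21   223.966 ]
 [293.762  220.9115]]
top paddle pred [[322.1276 187.332 ]
 [322.9931 186.4578]]
```

View pics/p2.png

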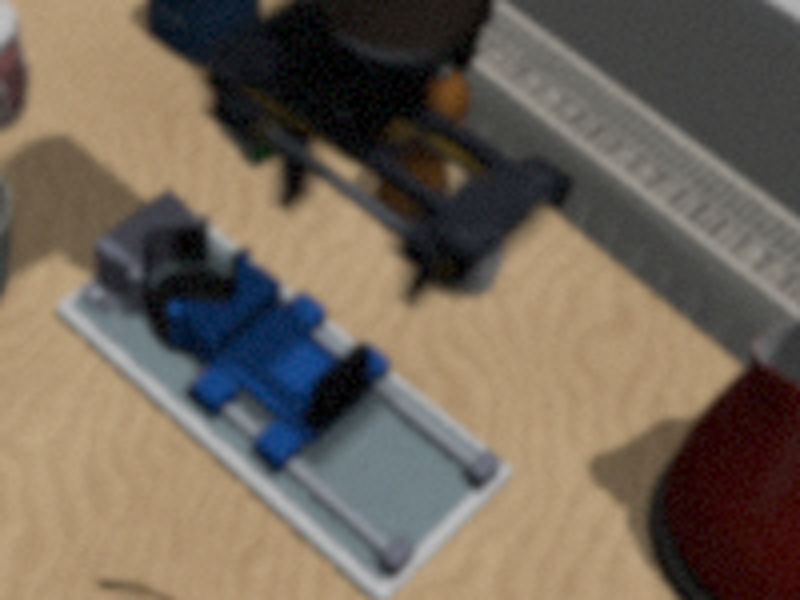

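The open fingers are above the paddle (crop 340,388), aligned along the slide, and nothing is in the way below. I descend, grip and draw back.

Emit:
apply_moves:
  moves:
    - [[0, 0, 0.033], 0]
    - [[0, 0, 0.033], 0]
    - [[0, 0, 0.033], 0]
    - [[0, 0, 0.025], 0]
    - [[0, 0, 0.008], 0]

```text
time_s: 4.02
tcp_pos: [0.4996, -0.1232, 0.0633]
ee_rot: [[0.995, 0.101, -0.008], [0.101, -0.995, 0.0], [-0.008, -0.001, -1.0]]
wrist_force: [-0.4, -0.0, 0.3]
gripper_width: 1.003
gripper_force: 0.0
```

Emit:
apply_moves:
  moves:
    - [[0, 0, 0], 0]
    - [[0, 0, 0], 0]
    - [[0, 0, 0], 0]
    - [[0, 0, 0], 0]
    - [[0, 0, 0], 0]
  hand: 0.0

```text
time_s: 4.43
tcp_pos: [0.5039, -0.1235, 0.0685]
ee_rot: [[0.995, 0.102, 0.003], [0.102, -0.995, 0.0], [0.003, 0.0, -1.0]]
wrist_force: [0.1, 0.0, -0.6]
gripper_width: 0.704
gripper_force: 0.0
```

Emit:
apply_moves:
  moves:
    - [[0, 0, 0], 0]
    - [[0, 0, 0], 0]
    - [[0, 0, 0], 0]
    - [[0, 0, 0], 0]
    - [[0, 0, 0], 0]

```text
time_s: 4.85
tcp_pos: [0.5028, -0.1236, 0.067]
ee_rot: [[0.995, 0.102, -0.0], [0.102, -0.995, -0.0], [-0.0, 0.0, -1.0]]
wrist_force: [-1.1, -0.2, 0.5]
gripper_width: 0.327
gripper_force: 0.0
```

Emit:
apply_moves:
  moves:
    - [[0, 0, 0], 0]
    - [[0, 0, 0], 0]
    - [[0, 0, 0], 0]
    - [[0, 0, 0], 0]
    - [[0, 0, 0], 0]

```text
time_s: 5.27
tcp_pos: [0.5029, -0.1246, 0.0669]
ee_rot: [[0.995, 0.102, -0.0], [0.102, -0.995, -0.001], [-0.0, 0.001, -1.0]]
wrist_force: [0.7, -5.0, -1.0]
gripper_width: 0.152
gripper_force: 30.0
```

Emit:
apply_moves:
  moves:
    - [[0, 0.003, 0], 0]
    - [[0, 0.006, 0], 0]
    - [[0, 0.006, 0], 0]
    - [[0, 0.006, 0], 0]
    - [[0, 0.006, 0], 0]

```text
time_s: 5.68
tcp_pos: [0.5054, -0.1491, 0.0669]
ee_rot: [[0.995, 0.102, -0.0], [0.102, -0.995, 0.002], [-0.0, -0.002, -1.0]]
wrist_force: [-1.8, 8.1, 1.8]
gripper_width: 0.152
gripper_force: 30.0
```

Emit:
apply_moves:
  moves:
    - [[0, 0.006, 0], 0]
    - [[0, 0.006, 0], 0]
    - [[0, 0.006, 0], 0]
    - [[0, 0.006, 0], 0]
    - [[0, 0.004, 0], 0]

```text
time_s: 6.1
tcp_pos: [0.5082, -0.1771, 0.0669]
ee_rot: [[0.995, 0.101, -0.001], [0.101, -0.995, 0.002], [-0.0, -0.002, -1.0]]
wrist_force: [-0.6, 6.7, 3.2]
gripper_width: 0.154
gripper_force: 30.0
```

Emit:
apply_moves:
  moves:
    - [[0, 0, 0], 0]
    - [[0, 0, 0], 0]

```text
time_s: 6.27
tcp_pos: [0.5082, -0.1777, 0.0669]
ee_rot: [[0.995, 0.102, -0.0], [0.102, -0.995, 0.001], [-0.0, -0.001, -1.0]]
wrist_force: [-0.5, 4.4, 1.2]
gripper_width: 0.157
gripper_force: 30.0
```

Emit:
apply_moves:
  moves:
    - [[0, 0, 0], 0]
    - [[0, 0, 0], 0]
    - [[0, 0, 0], 0]
    - [[0, 0, 0], 0]
    - [[0, 0, -0.005], 0]
  hand: 0.087

```text
time_s: 6.68
tcp_pos: [0.5076, -0.1784, 0.0712]
ee_rot: [[0.995, 0.101, -0.002], [0.101, -0.995, 0.0], [-0.002, -0.0, -1.0]]
wrist_force: [-0.3, -0.3, -0.7]
gripper_width: 0.451
gripper_force: 0.0
```

Emit:
apply_moves:
  moves:
    - [[0, 0, -0.023], 0]
    - [[0, 0, -0.025], 0]
    - [[0, 0, -0.025], 0]
    - [[0, 0, -0.025], 0]

```text
time_s: 7.02
tcp_pos: [0.5083, -0.1785, 0.1715]
ee_rot: [[0.995, 0.102, 0.0], [0.102, -0.995, -0.0], [0.0, 0.0, -1.0]]
wrist_force: [0.6, -0.2, -1.1]
gripper_width: 0.754
gripper_force: 0.0
```

Emit:
apply_moves:
  moves:
    - [[0.0026, -0.0387, 0], 0]
    - [[0.0026, -0.0387, 0], 0]
    - [[0.0026, -0.0387, 0], 0]
    - [[0.0026, -0.0387, 0], 0]
    - [[0.0026, -0.0387, 0], 0]

```text
time_s: 7.43
tcp_pos: [0.5014, 0.0169, 0.1706]
ee_rot: [[0.995, 0.101, 0.001], [0.101, -0.995, 0.0], [0.001, 0.0, -1.0]]
wrist_force: [0.2, 0.0, 1.1]
gripper_width: 0.988
gripper_force: 0.0
```

Emit:
apply_moves:
  moves:
    - [[0.0026, -0.0387, 0], 0]
    - [[0.0026, -0.0387, 0], 0]
    - [[0.0026, -0.0387, 0], 0]
    - [[0.0026, -0.0387, 0], 0]
    - [[0.0026, -0.0387, 0], 0]

```text
time_s: 7.85
tcp_pos: [0.4946, 0.2112, 0.1706]
ee_rot: [[0.995, 0.102, 0.001], [0.102, -0.995, 0.0], [0.001, -0.0, -1.0]]
wrist_force: [1.0, -0.5, 0.2]
gripper_width: 0.997
gripper_force: 0.0
```

Emit:
apply_moves:
  moves:
    - [[0.0026, -0.0387, 0], 0]
    - [[0.0026, -0.0387, 0], 0]
    - [[0, 0, 0], 0]
    - [[0, 0, 0], 0]

```text
time_s: 8.18
tcp_pos: [0.4919, 0.2886, 0.1698]
ee_rot: [[0.995, 0.105, -0.0], [0.105, -0.995, -0.0], [-0.0, 0.0, -1.0]]
wrist_force: [-0.6, -0.2, -0.4]
gripper_width: 0.997
gripper_force: 0.0
```

```bash
python3 - <<'E'
from h import *
np.set_printoptions(precision=4,suppress=True)
P={n:imaging.capture(n) for n in("scene","top")}
s=r.sense();print(s["tcp_pos"],s["joints"],s["gripper_width"])
q=[.4895,.006,np.radians(95.87)]
# clear view of pad in top
mx=P["top"]["frame"].max(2);mk=(mx<60).astype(np.uint8)
N,L,st,ce=cv2.connectedComponentsWithStats(mk)
for i in range(1,N):
    if 250<ce[i][0]<370 and 160<ce[i][1]<220 and st[i][4]>20:print(st[i],ce[i])
u=proj(P["top"],place(circ(.038,.026),q));print("pad pred",u.min(0),u.max(0))
print(edges(P["top"],q))
im=np.hstack([cv2.resize(P["scene"]["frame"][100:250,160:290],(400,461),interpolation=2),cv2.resize(P["top"]["frame"][120:270,240:370],(400,461),interpolation=2)])
cv2.imwrite("pics/p3.png",im)
E
```

```text
[0.492  0.2863 0.1699] [ 46.5059  17.9549 -10.0435   0.0037 -62.0456  49.3306] 1.0054072042197597
[337 177   9  19 129] [340.5969 186.2326]
[292 181  10   7  23] [296.1304 183.913 ]
[269 185  16  23  64] [278.4219 198.1719]
[266 189  15  14  87] [273.3448 195.7356]
pad pred [258.4589 182.1503] [285.8975 209.3489]
{'-x': [17, 27, 46, 67, 82, 89, 92, 93, 94, 95, 95], '+x': [18, 31, 54, 77, 90, 93, 93, 92, 91, 92, 92], '-y': [18, 30, 51, 74, 89, 94, 96, 96, 96, 96, 96], '+y': [15, 20, 35, 60, 81, 91, 93, 94, 94, 94, 95]}
```

View pics/p3.png

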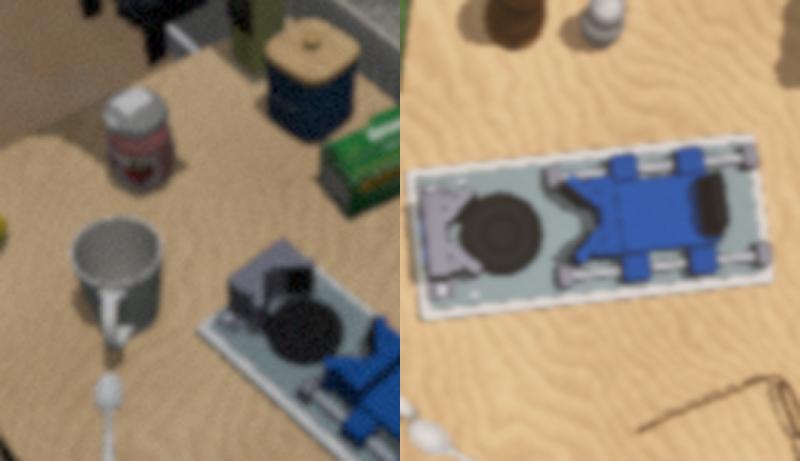

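Jaw is drawn back with the pad clear; the pad centre in the image (272.3, 195.5) matches the prediction (272.2, 195.7). I grip the lid.

Emit:
apply_moves:
  moves:
    - [[0, 0, 0.025], 0]
    - [[0, 0, 0.025], 0]
    - [[0, 0, 0.025], 0]
    - [[0, 0, 0.012], 0]
    - [[0, 0, 0.005], 0]

```text
time_s: 8.7
tcp_pos: [0.4912, 0.284, 0.0759]
ee_rot: [[0.995, 0.099, -0.004], [0.099, -0.995, -0.003], [-0.004, 0.003, -1.0]]
wrist_force: [-0.7, -0.1, -0.7]
gripper_width: 1.001
gripper_force: 0.0
```

Emit:
apply_moves:
  moves:
    - [[0, 0, 0], 0]
    - [[0, 0, 0], 0]
    - [[0, 0, 0], 0]
    - [[0, 0, 0], 0]
    - [[0, 0, 0], 0]
  hand: 0.06

```text
time_s: 9.12
tcp_pos: [0.4927, 0.2872, 0.0791]
ee_rot: [[0.995, 0.102, 0.002], [0.102, -0.995, 0.001], [0.002, -0.001, -1.0]]
wrist_force: [-0.2, 0.1, -1.4]
gripper_width: 0.728
gripper_force: 0.0
```

Emit:
apply_moves:
  moves:
    - [[0, 0, 0], 0]
    - [[0, 0, 0], 0]
    - [[0, 0, 0], 0]

```text
time_s: 9.37
tcp_pos: [0.4924, 0.287, 0.0785]
ee_rot: [[0.995, 0.102, 0.001], [0.102, -0.995, 0.0], [0.001, -0.0, -1.0]]
wrist_force: [1.2, -0.0, 3.4]
gripper_width: 0.692
gripper_force: 1.1
```

```bash
python3 - <<'E'
from h import *
P={n:imaging.capture(n) for n in("scene","top")}
s=r.sense();print(s["gripper_width"],s["gripper_force"],s["wrist_force"],s["moment"])
im=np.hstack([cv2.resize(P[n]["frame"][y:y+110,x:x+75],(400,587),interpolation=2) for n,x,y in(("scene",170,90),("top",130,140))])
cv2.imwrite("pics/p4.png",im)
E
```

```text
0.6965450987372873 1.4295115694403648 [-0.63442035 -0.19899712  2.55284979] [-0.17694212  0.10559417 -0.01537293]
```

View pics/p4.png

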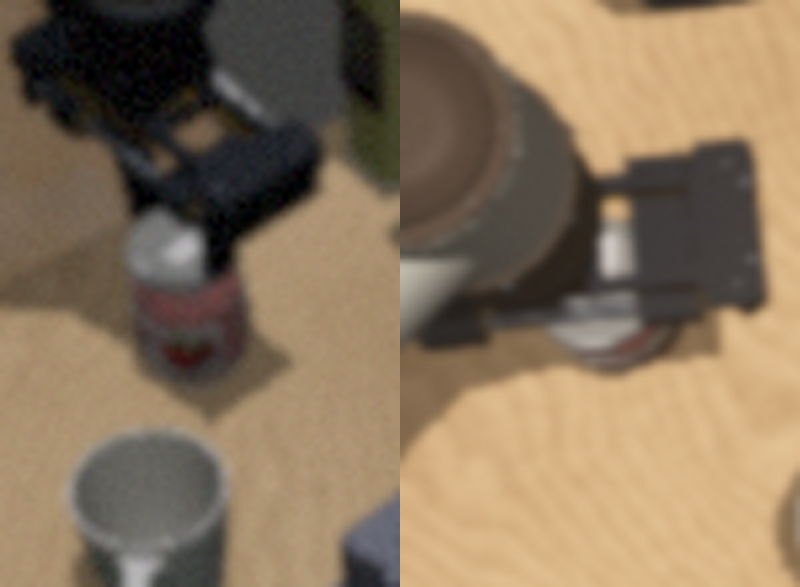

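```bash
python3 - <<'E'
from h import *
P={n:imaging.capture(n) for n in("scene","top")}
np.set_printoptions(precision=1,suppress=True)
for n,x,y in(("scene",170,90),("top",130,140)):
    for z in(.078,.097,.15):
        for dy in(-.04,0,.04): print(n,z,dy,(proj(P[n],[[.4924+.1*dy*-1,.287+dy,z]])[0]-[x,y])*5.33)
    L=place(circ(.033,.102),[.4915,.2865,0]);print("lid",(proj(P[n],L).mean(0)-[x,y])*5.33)
E
```

```text
scene 0.078 -0.04 [225.6 304.3]
scene 0.078 0 [182.7 269.7]
scene 0.078 0.04 [141.1 236.2]
scene 0.097 -0.04 [222.7 281.4]
scene 0.097 0 [179.3 246.7]
scene 0.097 0.04 [137.2 213. ]
scene 0.15 -0.04 [214.4 213.8]
scene 0.15 0 [169.3 178.9]
scene 0.15 0.04 [125.8 145. ]
lid [177.5 242. ]
top 0.078 -0.04 [277.7 273.6]
top 0.078 0 [197.  282.4]
top 0.078 0.04 [116.1 291.1]
top 0.097 -0.04 [271.8 268.1]
top 0.097 0 [189.7 276.9]
top 0.097 0.04 [107.5 285.8]
top 0.15 -0.04 [254.1 251.5]
top 0.15 0 [168.3 260.7]
top 0.15 0.04 [ 82.3 270. ]
lid [188.8 277.4]
```

Emit:
apply_moves:
  moves:
    - [[0, 0, 0], 0]
    - [[0, 0, 0], 0]
  hand: 0.05

```text
time_s: 9.73
tcp_pos: [0.4926, 0.287, 0.0784]
ee_rot: [[0.995, 0.102, 0.001], [0.102, -0.995, 0.0], [0.001, -0.0, -1.0]]
wrist_force: [-0.2, -0.4, 4.1]
gripper_width: 0.618
gripper_force: 2.2
```

```bash
python3 - <<'E'
from h import *
P={n:imaging.capture(n) for n in("scene","top")}
s=r.sense();print(s["gripper_width"],s["gripper_force"],s["wrist_force"],s["moment"])
ims=[]
for n,x,y in(("scene",180,115),("top",145,165)):
    im=cv2.resize(P[n]["frame"][y:y+55,x:x+50],(400,440),interpolation=2)
    im=cv2.convertScaleAbs(im,alpha=1.8,beta=5)
    ims.append(im)
    q=[.4915,.2865,0]
    for a,c in((slice(192,240),(0,255,0)),(slice(96,144),(255,0,255)),(slice(0,48),(255,255,0))):
        cv2.polylines(im,[np.round((proj(P[n],place(JAR[a],q))+.5-[x,y])*8).astype(np.int32)],True,c,1)
cv2.imwrite("pics/p5.png",np.hstack(ims))
E
```

```text
0.5933654601259962 2.593325761918095 [-0.09656127 -0.5431513   4.12937189] [-0.36489956 -0.06266453  0.04473907]
```

View pics/p5.png

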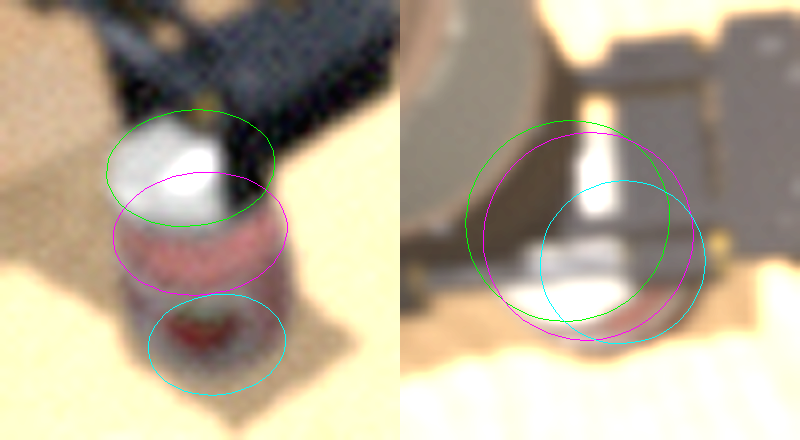

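```bash
python3 - <<'E'
from h import *
np.set_printoptions(precision=1,suppress=True)
print(r.pinch_z)
p=imaging.capture("scene")
for dz in(0,.01,.02,.03):
    print(dz,[(proj(p,[[.5032+.102*d,-.1256-.995*d,.1992+dz]])[0]-[210,130])*4 for d in(-.05,.05)])
for dz in(0,.01,.02,.03):
    print(dz,[(proj(p,[[.4926+.102*d,.287-.995*d,.0784+dz]])[0]+.5-[180,115])*8 for d in(-.03,.026,.036)])
E
```

```text
0.0187
0 [array([291.8, 225.6]), array([418.3, 323.3])]
0.01 [array([293.1, 215.4]), array([420.9, 313.6])]
0.02 [array([294.3, 205. ]), array([423.4, 303.6])]
0.03 [array([295.5, 194.4]), array([426.1, 293.4])]
0 [array([151.6, 170.3]), array([240.1, 241.3]), array([256.3, 254.3])]
0.01 [array([148.6, 152.1]), array([237.7, 223.2]), array([254. , 236.2])]
0.02 [array([145.6, 133.7]), array([235.3, 204.9]), array([251.7, 217.9])]
0.03 [array([142.6, 115. ]), array([232.8, 186.3]), array([249.4, 199.3])]
```

The fingers slid over the lid's rim instead of gripping: open fingertips sit about 20 mm higher than the TCP of shut fingers (arc linkage). I reopen and go 17 mm lower.

Emit:
apply_moves:
  moves:
    - [[0, 0, -0.004], 0]
    - [[0, 0, 0], 0]
    - [[0, 0, 0], 0]
    - [[0, 0, 0], 0]
    - [[0, 0, 0], 0]
  hand: 0.087

```text
time_s: 10.3
tcp_pos: [0.4919, 0.2867, 0.0815]
ee_rot: [[0.995, 0.102, -0.001], [0.102, -0.995, -0.001], [-0.001, 0.0, -1.0]]
wrist_force: [-0.2, -0.1, -0.1]
gripper_width: 0.876
gripper_force: 0.0
```

Emit:
apply_moves:
  moves:
    - [[0, 0, 0.006], 0]
    - [[0, 0, 0.005], 0]
    - [[0, 0, 0.004], 0]
    - [[0, 0, 0.003], 0]
    - [[0, 0, 0.003], 0]

```text
time_s: 10.72
tcp_pos: [0.4921, 0.2867, 0.0602]
ee_rot: [[0.995, 0.102, -0.001], [0.102, -0.995, -0.001], [-0.001, 0.001, -1.0]]
wrist_force: [-0.2, 0.6, -1.1]
gripper_width: 0.994
gripper_force: 0.0
```

Emit:
apply_moves:
  moves:
    - [[0, 0, 0], 0]
    - [[0, 0, 0], 0]
    - [[0, 0, 0], 0]
    - [[0, 0, 0], 0]
    - [[0, 0, 0], 0]
  hand: 0.06

```text
time_s: 11.13
tcp_pos: [0.4924, 0.2871, 0.0612]
ee_rot: [[0.995, 0.102, 0.0], [0.102, -0.995, 0.001], [0.001, -0.0, -1.0]]
wrist_force: [0.5, 0.0, 0.8]
gripper_width: 0.752
gripper_force: 30.0
```

Gripped at 65.4 mm, i.e. the lid. Lift and carry over the pad.

Emit:
apply_moves:
  moves:
    - [[0, 0, -0.005], 0]
    - [[0, 0, -0.015], 0]
    - [[0, 0, -0.025], 0]
    - [[0, 0, -0.03], 0]
    - [[0, 0, -0.025], 0]

```text
time_s: 11.55
tcp_pos: [0.4918, 0.2865, 0.1621]
ee_rot: [[0.995, 0.102, -0.001], [0.102, -0.995, -0.001], [-0.001, 0.001, -1.0]]
wrist_force: [0.8, 0.8, -3.1]
gripper_width: 0.753
gripper_force: 30.0
```

Emit:
apply_moves:
  moves:
    - [[-0.001, 0.0085, 0], 0]
    - [[-0.002, 0.018, 0], 0]
    - [[-0.0025, 0.023, 0], 0]
    - [[-0.0025, 0.025, 0], 0]
    - [[-0.003, 0.026, 0], 0]

```text
time_s: 11.97
tcp_pos: [0.4896, 0.1833, 0.1589]
ee_rot: [[0.995, 0.102, -0.004], [0.102, -0.995, -0.002], [-0.004, 0.002, -1.0]]
wrist_force: [0.5, -0.6, -3.3]
gripper_width: 0.752
gripper_force: 30.0
```

Emit:
apply_moves:
  moves:
    - [[-0.0035, 0.028, 0], 0]
    - [[-0.003, 0.026, 0], 0]
    - [[-0.0025, 0.026, 0], 0]
    - [[-0.0025, 0.025, 0], 0]
    - [[-0.0025, 0.023, 0], 0]

```text
time_s: 12.38
tcp_pos: [0.4881, 0.0542, 0.159]
ee_rot: [[0.995, 0.1, -0.005], [0.1, -0.995, -0.001], [-0.005, 0.001, -1.0]]
wrist_force: [1.0, -0.2, -3.9]
gripper_width: 0.75
gripper_force: 30.0
```

Emit:
apply_moves:
  moves:
    - [[-0.002, 0.022, 0], 0]
    - [[-0.002, 0.018, 0], 0]
    - [[-0.001, 0.01, 0], 0]
    - [[0, 0, 0], 0]
    - [[0, 0, 0], 0]

```text
time_s: 12.8
tcp_pos: [0.4898, 0.0061, 0.16]
ee_rot: [[0.995, 0.1, -0.002], [0.1, -0.995, -0.0], [-0.002, -0.0, -1.0]]
wrist_force: [0.3, -0.6, -3.2]
gripper_width: 0.75
gripper_force: 30.0
```

```bash
python3 - <<'E'
from h import *
np.set_printoptions(precision=4,suppress=True)
P={n:imaging.capture(n) for n in("scene","top")}
s=r.sense();print(s["tcp_pos"],s["wrist_force"],s["gripper_width"],s["time_s"])
q=[.4895,.006,np.radians(95.87)]
for n in P:
    l=models.place_of(P[n],"jar")
    if l: print(n,l[0]["confidence"],atz(ray(P[n],l[0]["at"]),s["tcp_pos"][2]-.0612))
ims=[]
for n,x,y in(("scene",225,150),("top",240,160)):
    im=cv2.resize(P[n]["frame"][y:y+75,x:x+65],(400,462),interpolation=2);k=400/65
    def dr(X,c): cv2.polylines(im,[np.round((proj(P[n],X)+.5-[x,y])*k).astype(np.int32)],True,c,1)
    dr(place(circ(.038,.026),q),(0,255,255))
    t=s["tcp_pos"]
    for a in(slice(0,48),slice(96,144),slice(192,240)):dr(place(JAR[a],[t[0]-.001,t[1],0,t[2]-.0612]),(0,255,0))
    ims.append(im)
cv2.imwrite("pics/p6.png",np.hstack(ims))
E
```

```text
[0.4904 0.0071 0.1605] [ 0.025  -0.8106 -3.3378] 0.7516380978476315 12.9
scene 0.66 [ 0.4838 -0.001   0.0993]
top 0.51 [ 0.6653 -0.0109  0.0993]
```

View pics/p6.png

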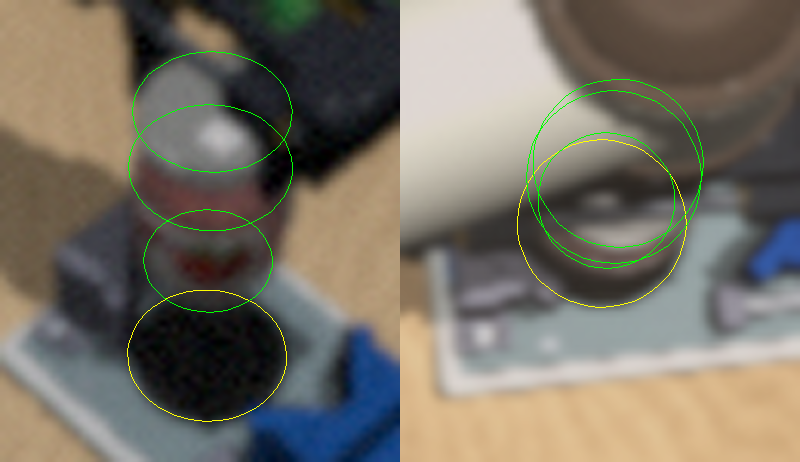

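Jar hangs upright and centred over the pad in both views (overlays coincide). Lower gently.

Emit:
apply_moves:
  moves:
    - [[0, 0, 0.008], 0]
    - [[0, 0, 0.018], 0]
    - [[0, 0, 0.018], 0]
    - [[0, 0, 0.012], 0]
    - [[0, 0, 0.006], 0]

```text
time_s: 13.42
tcp_pos: [0.4896, 0.0069, 0.0968]
ee_rot: [[0.995, 0.102, -0.003], [0.102, -0.995, -0.001], [-0.003, 0.001, -1.0]]
wrist_force: [-1.2, -0.5, -1.9]
gripper_width: 0.75
gripper_force: 30.0
```

Emit:
apply_moves:
  moves:
    - [[0, 0, 0.003], 0]
    - [[0, 0, 0.002], 0]
    - [[0, 0, 0.001], 0]
    - [[0, 0, 0], 0]
    - [[0, 0, 0], 0]

```text
time_s: 13.83
tcp_pos: [0.4911, 0.0069, 0.0935]
ee_rot: [[0.995, 0.102, 0.001], [0.102, -0.995, 0.0], [0.001, -0.0, -1.0]]
wrist_force: [0.3, 0.5, -3.7]
gripper_width: 0.751
gripper_force: 30.0
```

Bottom is about 6 mm above the pad now.

Emit:
apply_moves:
  moves:
    - [[0, 0, 0.0015], 0]
    - [[0, 0, 0.0015], 0]
    - [[0, 0, 0.001], 0]
    - [[0, 0, 0], 0]
    - [[0, 0, 0], 0]

```text
time_s: 14.25
tcp_pos: [0.4907, 0.0067, 0.0889]
ee_rot: [[0.995, 0.102, -0.0], [0.102, -0.995, -0.0], [-0.0, 0.0, -1.0]]
wrist_force: [0.4, 0.5, -4.2]
gripper_width: 0.752
gripper_force: 30.0
```

Emit:
apply_moves:
  moves:
    - [[0, 0, 0.0005], 0]
    - [[0, 0, 0.0005], 0]
    - [[0, 0, 0], 0]
    - [[0, 0, 0], 0]

```text
time_s: 14.58
tcp_pos: [0.4907, 0.0067, 0.0879]
ee_rot: [[0.995, 0.102, -0.0], [0.102, -0.995, -0.0], [-0.0, 0.0, -1.0]]
wrist_force: [-1.0, 0.0, -4.0]
gripper_width: 0.75
gripper_force: 30.0
```

Emit:
apply_moves:
  moves:
    - [[0, 0, 0.0005], 0]
    - [[0, 0, 0], 0]
    - [[0, 0, 0.0005], 0]
    - [[0, 0, 0], 0]
    - [[0, 0, 0], 0]

```text
time_s: 15.0
tcp_pos: [0.4909, 0.0067, 0.0872]
ee_rot: [[0.995, 0.102, 0.0], [0.102, -0.995, -0.0], [0.0, 0.0, -1.0]]
wrist_force: [-0.1, 0.6, -0.5]
gripper_width: 0.748
gripper_force: 30.0
```

Touched down (weight on the pad). Release and rise.

Emit:
apply_moves:
  moves:
    - [[0, 0, 0], 0]
    - [[0, 0, 0], 0]
    - [[0, 0, 0], 0]
    - [[0, 0, 0], 0]
    - [[0, 0, 0], 0]
  hand: 0.087

```text
time_s: 15.42
tcp_pos: [0.4909, 0.0068, 0.0871]
ee_rot: [[0.995, 0.102, 0.001], [0.102, -0.995, 0.0], [0.001, -0.0, -1.0]]
wrist_force: [0.5, 0.2, -0.1]
gripper_width: 0.984
gripper_force: 0.0
```

Emit:
apply_moves:
  moves:
    - [[0, 0, -0.005], 0]
    - [[0, 0, -0.015], 0]
    - [[0, 0, -0.025], 0]
    - [[0, 0, -0.03], 0]
    - [[0, 0, -0.03], 0]

```text
time_s: 15.83
tcp_pos: [0.4903, 0.0065, 0.1932]
ee_rot: [[0.995, 0.102, -0.001], [0.102, -0.995, -0.001], [-0.001, 0.0, -1.0]]
wrist_force: [0.5, 0.4, 0.1]
gripper_width: 1.002
gripper_force: 0.0
```

Emit:
apply_moves:
  moves:
    - [[0, 0.022, 0], 0]
    - [[0, 0.041, 0], 0]
    - [[0, 0.041, 0], 0]
    - [[-0.001, 0.041, 0], 0]
    - [[0, 0.04, 0], 0]
  hand: 0.06

```text
time_s: 16.25
tcp_pos: [0.5084, -0.1791, 0.1927]
ee_rot: [[0.995, 0.102, 0.001], [0.102, -0.995, -0.0], [0.001, 0.0, -1.0]]
wrist_force: [0.8, 0.2, 0.2]
gripper_width: 0.727
gripper_force: 0.0
```

Emit:
apply_moves:
  moves:
    - [[0, 0, 0.03], 0]
    - [[0, 0, 0.036], 0]
    - [[0, 0, 0.036], 0]
    - [[0, 0, 0.018], 0]
    - [[0, 0, 0.006], 0]

```text
time_s: 16.67
tcp_pos: [0.5058, -0.1774, 0.0626]
ee_rot: [[0.995, 0.101, -0.007], [0.101, -0.995, 0.001], [-0.007, -0.002, -1.0]]
wrist_force: [0.1, 0.5, 0.6]
gripper_width: 0.688
gripper_force: 0.0
```

Emit:
apply_moves:
  moves:
    - [[0, 0, 0], 0]
    - [[0, 0, 0], 0]
    - [[0, 0, 0], 0]
    - [[0, 0, 0], 0]
    - [[0, 0, 0], 0]
  hand: 0.0

```text
time_s: 17.08
tcp_pos: [0.5095, -0.1774, 0.0674]
ee_rot: [[0.995, 0.102, 0.003], [0.102, -0.995, -0.0], [0.003, 0.001, -1.0]]
wrist_force: [-0.2, 0.7, 0.7]
gripper_width: 0.395
gripper_force: 0.0
```

Emit:
apply_moves:
  moves:
    - [[0, 0, 0], 0]
    - [[0, 0, 0], 0]
    - [[0, 0, 0], 0]
    - [[0, 0, 0], 0]
    - [[0, 0, 0], 0]

```text
time_s: 17.5
tcp_pos: [0.5087, -0.1775, 0.0662]
ee_rot: [[0.995, 0.102, 0.0], [0.102, -0.995, -0.0], [0.0, 0.0, -1.0]]
wrist_force: [0.0, -0.4, 2.4]
gripper_width: 0.153
gripper_force: 30.0
```

```bash
python3 - <<'E'
from h import *
np.set_printoptions(precision=4,suppress=True)
P={n:imaging.capture(n) for n in("scene","top")}
s=r.sense();print(s["tcp_pos"],s["wrist_force"],s["gripper_width"],s["gripper_force"],s["time_s"])
q=[.4895,.006,np.radians(95.87)]
for n in P:
    l=models.place_of(P[n],"jar")
    if l: print(n,l[0]["confidence"],atz(ray(P[n],l[0]["at"]),.026))
ims=[]
for n,x,y in(("scene",225,150),("top",240,160)):
    im=cv2.resize(P[n]["frame"][y:y+75,x:x+65],(400,462),interpolation=2);k=400/65
    def dr(X,c): cv2.polylines(im,[np.round((proj(P[n],X)+.5-[x,y])*k).astype(np.int32)],True,c,1)
    dr(place(circ(.038,.026),q),(0,255,255))
    for a in(slice(0,48),slice(192,240)):dr(place(JAR[a],[.4895,.0065,0,.026]),(0,255,0))
    ims.append(im)
cv2.imwrite("pics/p7.png",np.hstack(ims))
E
```

```text
[ 0.5087 -0.1775  0.0662] [-0.7493  0.1364  2.6768] 0.1565804702607381 30.000299513339996 17.6
scene 0.75 [0.4946 0.0068 0.026 ]
top 0.67 [ 0.4902 -0.0054  0.026 ]
```

View pics/p7.png

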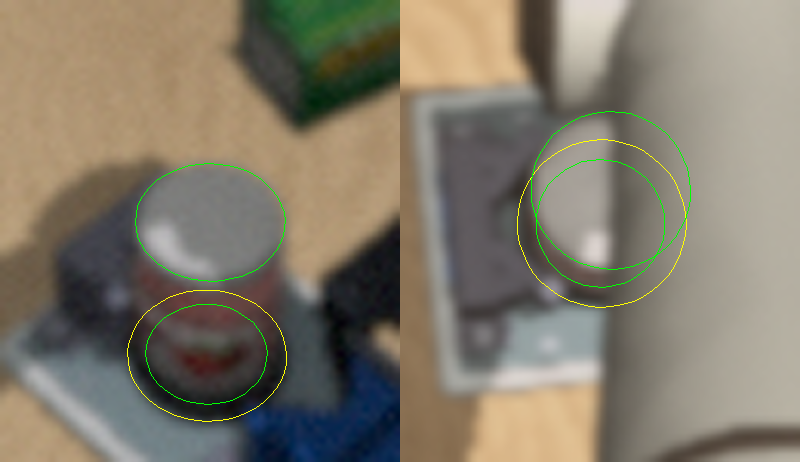

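The jar stands upright, centred on the pad (dark ring all round), and the paddle is gripped. I push the jaw in, quickly at first and then in small steps.

Emit:
apply_moves:
  moves:
    - [[0, -0.003, 0], 0]
    - [[0, -0.006, 0], 0]
    - [[0, -0.006, 0], 0]
    - [[0, -0.006, 0], 0]
    - [[0, -0.005, 0], 0]

```text
time_s: 18.12
tcp_pos: [0.5061, -0.1527, 0.0662]
ee_rot: [[0.995, 0.102, 0.0], [0.102, -0.995, -0.002], [0.0, 0.002, -1.0]]
wrist_force: [0.9, -6.9, 1.7]
gripper_width: 0.153
gripper_force: 30.0
```

Emit:
apply_moves:
  moves:
    - [[0, -0.002, 0], 0]
    - [[0, -0.001, 0], 0]
    - [[0, -0.001, 0], 0]
    - [[0, -0.001, 0], 0]
    - [[0, -0.001, 0], 0]

```text
time_s: 18.53
tcp_pos: [0.5056, -0.1469, 0.0663]
ee_rot: [[0.995, 0.102, 0.001], [0.102, -0.995, -0.002], [0.0, 0.002, -1.0]]
wrist_force: [0.4, -7.7, 1.5]
gripper_width: 0.16
gripper_force: 30.0
```

Emit:
apply_moves:
  moves:
    - [[0, -0.0008, 0], 0]
    - [[0, -0.0008, 0], 0]
    - [[0, -0.0008, 0], 0]
    - [[0, -0.0008, 0], 0]
    - [[0, -0.0008, 0], 0]

```text
time_s: 18.95
tcp_pos: [0.5052, -0.143, 0.0663]
ee_rot: [[0.995, 0.102, 0.001], [0.102, -0.995, -0.002], [0.0, 0.002, -1.0]]
wrist_force: [0.9, -6.3, 1.5]
gripper_width: 0.151
gripper_force: 30.0
```

Emit:
apply_moves:
  moves:
    - [[0, -0.0005, 0], 0]
    - [[0, -0.0005, 0], 0]

```text
time_s: 19.12
tcp_pos: [0.5051, -0.142, 0.0663]
ee_rot: [[0.995, 0.102, 0.001], [0.102, -0.995, -0.002], [0.0, 0.002, -1.0]]
wrist_force: [-0.4, -7.4, 0.5]
gripper_width: 0.158
gripper_force: 30.0
```

Emit:
apply_moves:
  moves:
    - [[0, -0.0002, 0], 0]
    - [[0, -0.0002, 0], 0]

```text
time_s: 19.28
tcp_pos: [0.5051, -0.1416, 0.0662]
ee_rot: [[0.995, 0.102, 0.001], [0.102, -0.995, -0.002], [0.0, 0.002, -1.0]]
wrist_force: [0.5, -7.5, 1.5]
gripper_width: 0.153
gripper_force: 30.0
```

Emit:
apply_moves:
  moves:
    - [[0, -0.0002, 0], 0]
    - [[0, -0.0002, 0], 0]

```text
time_s: 19.45
tcp_pos: [0.505, -0.1412, 0.0662]
ee_rot: [[0.995, 0.102, 0.001], [0.102, -0.995, -0.002], [0.0, 0.002, -1.0]]
wrist_force: [0.5, -7.6, 1.9]
gripper_width: 0.154
gripper_force: 30.0
```

Emit:
apply_moves:
  moves:
    - [[0, -0.0002, 0], 0]
    - [[0, -0.0002, 0], 0]

```text
time_s: 19.62
tcp_pos: [0.505, -0.1408, 0.0663]
ee_rot: [[0.995, 0.102, 0.001], [0.102, -0.995, -0.002], [0.0, 0.002, -1.0]]
wrist_force: [0.5, -6.6, 0.8]
gripper_width: 0.158
gripper_force: 30.0
```

Emit:
apply_moves:
  moves:
    - [[0, -0.0003, 0], 0]
    - [[0, -0.0002, 0], 0]

```text
time_s: 19.78
tcp_pos: [0.505, -0.1403, 0.0663]
ee_rot: [[0.995, 0.102, 0.001], [0.102, -0.995, -0.002], [0.0, 0.002, -1.0]]
wrist_force: [0.5, -7.4, 2.0]
gripper_width: 0.157
gripper_force: 30.0
```

Emit:
apply_moves:
  moves:
    - [[0, -0.0003, 0], 0]
    - [[0, -0.0002, 0], 0]

```text
time_s: 19.95
tcp_pos: [0.5049, -0.14, 0.0662]
ee_rot: [[0.995, 0.102, 0.0], [0.102, -0.995, -0.002], [0.0, 0.002, -1.0]]
wrist_force: [0.6, -8.2, 0.9]
gripper_width: 0.153
gripper_force: 30.0
```

Emit:
apply_moves:
  moves:
    - [[0, -0.0002, 0], 0]
    - [[0, -0.0002, 0], 0]

```text
time_s: 20.12
tcp_pos: [0.5049, -0.1398, 0.0663]
ee_rot: [[0.995, 0.102, 0.001], [0.102, -0.995, -0.003], [0.0, 0.003, -1.0]]
wrist_force: [0.6, -9.3, 0.5]
gripper_width: 0.153
gripper_force: 30.0
```

Emit:
apply_moves:
  moves:
    - [[0, -0.0002, 0], 0]
    - [[0, -0.0001, 0], 0]

```text
time_s: 20.28
tcp_pos: [0.5049, -0.1395, 0.0663]
ee_rot: [[0.995, 0.102, 0.001], [0.102, -0.995, -0.003], [0.0, 0.003, -1.0]]
wrist_force: [0.5, -8.3, 0.3]
gripper_width: 0.156
gripper_force: 30.0
```

Emit:
apply_moves:
  moves:
    - [[0, -0.0002, 0], 0]
    - [[0, -0.0002, 0], 0]

```text
time_s: 20.45
tcp_pos: [0.5048, -0.1392, 0.0663]
ee_rot: [[0.995, 0.102, 0.001], [0.102, -0.995, -0.003], [0.0, 0.003, -1.0]]
wrist_force: [-0.4, -9.1, 0.2]
gripper_width: 0.155
gripper_force: 30.0
```

Steady ~9 N: the jar is shifting on the pad.

Emit:
apply_moves:
  moves:
    - [[0, -0.0002, 0], 0]
    - [[0, -0.0002, 0], 0]

```text
time_s: 20.62
tcp_pos: [0.5048, -0.1389, 0.0663]
ee_rot: [[0.995, 0.102, 0.001], [0.102, -0.995, -0.003], [0.0, 0.003, -1.0]]
wrist_force: [1.9, -10.4, 0.4]
gripper_width: 0.153
gripper_force: 30.0
```

Emit:
apply_moves:
  moves:
    - [[0, -0.0002, 0], 0]
    - [[0, -0.0001, 0], 0]

```text
time_s: 20.78
tcp_pos: [0.5048, -0.1387, 0.0663]
ee_rot: [[0.995, 0.102, 0.001], [0.102, -0.995, -0.003], [0.0, 0.003, -1.0]]
wrist_force: [0.9, -10.4, 0.1]
gripper_width: 0.154
gripper_force: 30.0
```

Emit:
apply_moves:
  moves:
    - [[0, -0.0002, 0], 0]
    - [[0, -0.0001, 0], 0]

```text
time_s: 20.95
tcp_pos: [0.5048, -0.1386, 0.0663]
ee_rot: [[0.995, 0.102, 0.001], [0.102, -0.995, -0.003], [0.0, 0.003, -1.0]]
wrist_force: [1.7, -11.4, 0.2]
gripper_width: 0.153
gripper_force: 30.0
```

Emit:
apply_moves:
  moves:
    - [[0, -0.0002, 0], 0]
    - [[0, -0.0001, 0], 0]

```text
time_s: 21.12
tcp_pos: [0.5048, -0.1385, 0.0662]
ee_rot: [[0.995, 0.102, 0.001], [0.102, -0.995, -0.003], [0.0, 0.004, -1.0]]
wrist_force: [0.4, -12.7, -0.8]
gripper_width: 0.16
gripper_force: 30.0
```

Emit:
apply_moves:
  moves:
    - [[0, -0.0002, 0], 0]
    - [[0, -0.0001, 0], 0]

```text
time_s: 21.28
tcp_pos: [0.5048, -0.1384, 0.0663]
ee_rot: [[0.995, 0.102, 0.001], [0.102, -0.995, -0.004], [0.0, 0.004, -1.0]]
wrist_force: [1.2, -13.9, -1.0]
gripper_width: 0.158
gripper_force: 30.0
```

Emit:
apply_moves:
  moves:
    - [[0, -0.0002, 0], 0]
    - [[0, -0.0001, 0], 0]

```text
time_s: 21.45
tcp_pos: [0.5047, -0.1383, 0.0663]
ee_rot: [[0.995, 0.102, 0.001], [0.102, -0.995, -0.004], [0.0, 0.004, -1.0]]
wrist_force: [1.2, -14.0, -1.1]
gripper_width: 0.155
gripper_force: 30.0
```

Emit:
apply_moves:
  moves:
    - [[0, -0.0002, 0], 0]
    - [[0, 0, 0], 0]

```text
time_s: 21.62
tcp_pos: [0.5047, -0.1383, 0.0663]
ee_rot: [[0.995, 0.102, 0.001], [0.102, -0.995, -0.004], [0.0, 0.004, -1.0]]
wrist_force: [3.0, -14.4, -1.4]
gripper_width: 0.155
gripper_force: 30.0
```

```bash
python3 - <<'E'
from h import *
for i in range(6):
    imaging.capture("top");s=r.sense();print(np.round(s["wrist_force"],1),s["time_s"])
E
```

```text
[  0.9 -14.9  -0.4] 21.6667
[  1.5 -14.8  -0.2] 21.7167
[  2.  -14.7  -0.4] 21.7667
[  1.  -14.5  -1.2] 21.8167
[  1.2 -14.8  -1. ] 21.8667
[  1.4 -15.2  -0.9] 21.9167
```

Squeeze ≈ 14.9 − 7.2 ≈ 7.6 N. Let go and rise.

Emit:
apply_moves:
  moves:
    - [[0, 0, 0], 0]
    - [[0, 0, 0], 0]
    - [[0, 0, 0], 0]
    - [[0, 0, 0], 0]
    - [[0, 0, 0], 0]
  hand: 0.06

```text
time_s: 22.33
tcp_pos: [0.5041, -0.1348, 0.0657]
ee_rot: [[0.995, 0.102, -0.0], [0.102, -0.995, 0.0], [-0.0, -0.0, -1.0]]
wrist_force: [0.7, -0.1, 0.0]
gripper_width: 0.449
gripper_force: 0.0
```

Emit:
apply_moves:
  moves:
    - [[0, 0, 0], 0]
    - [[0, 0, -0.01], 0]
    - [[0, 0, -0.025], 0]
    - [[0, 0, -0.03], 0]
    - [[0, 0, -0.03], 0]

```text
time_s: 22.75
tcp_pos: [0.5038, -0.1351, 0.1624]
ee_rot: [[0.995, 0.102, -0.001], [0.102, -0.995, -0.0], [-0.001, 0.0, -1.0]]
wrist_force: [0.5, -1.0, -0.3]
gripper_width: 0.681
gripper_force: 0.0
```

Emit:
apply_moves:
  moves:
    - [[0, 0.02, -0.03], 0]
    - [[0, 0.03, -0.02], 0]
    - [[0, 0.03, 0], 0]
    - [[0, 0.03, 0], 0]
    - [[0, 0.03, 0], 0]

```text
time_s: 23.17
tcp_pos: [0.5187, -0.2756, 0.2127]
ee_rot: [[0.995, 0.102, 0.002], [0.102, -0.995, -0.0], [0.002, 0.001, -1.0]]
wrist_force: [0.6, 0.5, -0.4]
gripper_width: 0.686
gripper_force: 0.0
```

```bash
python3 - <<'E'
from h import *
np.set_printoptions(precision=4,suppress=True)
P={n:imaging.capture(n) for n in("scene","top")}
s=r.sense();print(s["tcp_pos"],s["wrist_force"],s["time_s"])
q=[.4895,.006,np.radians(95.87)]
ims=[]
for n,x,y in(("scene",225,150),("top",240,160)):
    im=cv2.resize(P[n]["frame"][y:y+75,x:x+65],(400,462),interpolation=2);k=400/65
    def dr(X,c): cv2.polylines(im,[np.round((proj(P[n],X)+.5-[x,y])*k).astype(np.int32)],True,c,1)
    dr(place(circ(.038,.026),q),(0,255,255))
    dr(place(JAR[192:],[.4895,.0085,0,.026]),(0,255,0))
    ims.append(im)
cv2.imwrite("pics/p8.png",np.hstack(ims))
E
```

```text
[ 0.5185 -0.2776  0.2113] [ 0.3948  1.1548 -0.3304] 23.2667
```

View pics/p8.png

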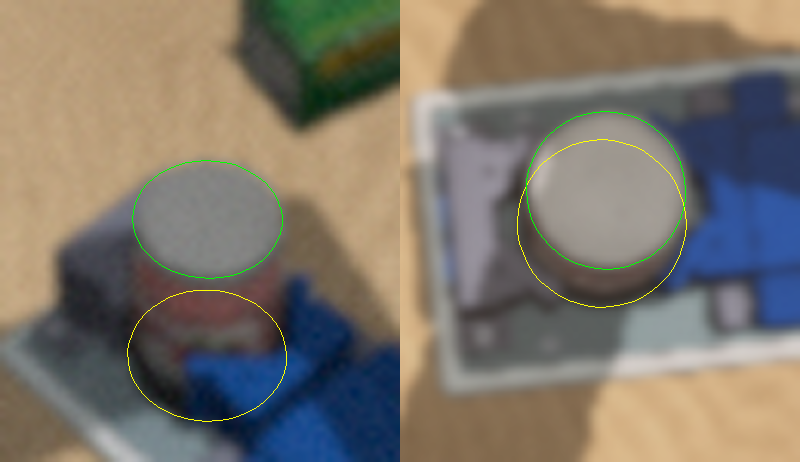

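The jar is upright between both jaws, with its lid at the predicted place about 2 mm from the pad's centre. The gripper is clear.

```bash
python3 -c "
from station import r
print(r.finish_job())"
```

```text
the job is handed in; nothing more can be done
None
```

The job is handed in: the jar stands upright about 2 mm from the pad's centre, held between both jaws with roughly 7–8 N (estimated from the wrist force), and the gripper has let go. On the first grasp the fingertips came down on the lid at about 4 N before I regripped it lower.

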